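# Latch the air cleaner's cap

### The arm

A 6-joint arm with a two-finger parallel gripper is mounted at the origin on the work surface. World frame = base frame: x ahead of the robot, y to its left, z up, the work surface at z = 0. Lengths are in mm, angles in rad, forces in N, time in s.
With the tool pointing down it reaches from about 300 to 750 mm from the base axis. Payload 8.5 kg.
Tool frame: the origin (TCP) lies at the centre of the arm's flange, where the gripper is bolted on; the fingertips stand 166 mm ahead of it and the grasp point (between the pads) lies 147 mm ahead of it; z points along the fingers, y is the direction in which the jaws open and shut (so a half turn about z gives the same grasp; the last joint's range is limited). The gripper opens to 88 mm and grips with 3 to 60 N. Pads are 18 mm wide; open, the fingers measure 123 mm over their backs; the gripper's body (75 mm by 187 mm) begins 45 mm behind the grasp point.
Start: joints at [-1.525, 0.381, 1.297, -0, 1.464, -0.215], TCP at [141.814, -531.385, 404.748] pointing down, gripper open.
Joint ranges: [-3.11, 3.11], [-0.89, 2.33], [0.22, 2.48], [-1.42, 4.56], [0.17, 2.85], [-2.88, 2.88]. Speed limits (rad/s): [2.39, 2.39, 3.14, 3.14, 3.14, 3.14].

### API

Orientations are given as a unit quaternion [w, x, y, z].
In Python, from cell import arm, planner, vision, order gives the robot as it stands. Calls block until the motion is done:
- arm.move_to(position, orientation): joint-space move of the TCP to a pose.
- arm.move_straight(position, velocity=150, rot=None): straight line of the TCP; rot=None keeps the orientation; velocity is the mean speed in mm/s.
- arm.move_j(angles): joint-space move.
- arm.release() and arm.grab(): open the fingers fully, or close them until they stop; the grip force is fixed at half the most.
- arm.hold(seconds).
- planner.solve_ik(position, orientation): joint angles nearest the present ones, or None.
- arm.state(): the state.
- vision.read_camera(name): name is "scene" or "side" or "wrist"; returns the picture (400x640x3 uint8, blue, green, red); there is no depth.
- vision.calibration(name): a dict with "fx", "fy", "cx", "cy" (pixels), "k1" (the pictures are not rectified: a ray, as slopes to the right and down, at radius r is drawn at 1 + k1 r^2 times it, then the intrinsics apply), "T" (4x4, takes a point from camera to world coordinates). Camera axes: x right, y down, z forward; pixel columns grow to the right and rows downward; lengths in mm; the calibration is good to about 2 mm. A picture is of the moment at which its call begins: read the wrist's pose just before it. calibration takes no time and is no camera call; for the wrist camera it gives the pose at the moment of the call.
A pose or a line that the arm cannot do raises arm.Unreachable and nothing moves.
- order.job_done(): hands the job in, once; it reports no verdict.
The state is a dict: "clock": time; "joint_pos": joint angles; "dq": joint speeds; "joint_torque": joint torques, N m; "eef_pos": TCP position; "tool_rot": TCP orientation; "contact_force": force on the tool from outside, world axes, zero at the start; "torque": the same for the moment, N m; "width": finger opening in mm.
Only numpy, scipy, OpenCV 4.12 (cv2) and the standard library are available. Lean on these libraries where they do the work, as an engineer would, in place of code of your own. Each camera call takes 0.05 s, during which the arm holds its last target.

### The job

Two engine air cleaners stand on the workshop cart; the grey-capped one is already latched, the blue-capped one is not. On the blue-capped one, swing the brass wire bail over so that it drops behind the steel keeper on the cap, then press the red-tipped lever back and down past centre until it lies flat and holds the cap drawn in. Let go at the end.

Things in the scene. Friction and masses are not known exactly. Their poses are not given: they have to be found in the camera images.
- housing: Blue-capped air cleaner, fixed: box 250 x 156 mm, top 110 mm high. Origin: centre of its underside; z up, +x towards the cap. The latch lies along x on the top at y 0: lever pivot (axis y) at x 0, z 126 mm; keeper on the cap, a steel lip 30 mm wide leaning to +x, top edge at x 71, z 126 mm. Hooked, the bail's bar lies on its +x side, centre at x 72 or more, z 118 mm.
- lever (a joint): Lever angle, rad: 0 = flat along the housing's -x (latched), pi/2 upright, about 2.0 (start) leaning to the cap. Steel, red end, 28 mm wide, 67 mm long from the pivot; flat, its upper face is 6 mm above the pivot, 8 mm at the red last 24 mm. It stays where left. With the bail hooked it takes up to about 8 N, pushed 50 mm from the pivot, and holds itself once flat.
- bail_bar (a point): Middle of the bail's 38 mm cross bar (along housing y). The bail, a U of 5 mm brass wire, swings freely on a pin on the lever (lever flat: 22 mm to -x of the pivot and 5 mm below; it turns with the lever), bar 85 mm from the pin. It passes round the lever. At the start it leans 10 to 25 degrees back to -x against a stop; pushed beyond upright it falls to +x behind the keeper.
- cap (a joint): How far the blue cap is drawn in along the housing's -x, m: 0 = out (start), about 0.009 when latched. A seal spring pushes it out again: 3 N at 0, 16 N at 0.009.

How it is judged (in metres and radians):
At the end, for the whole second after the job is handed in: The lever lies flat (within 10 degrees) and still, and the blue cap is held drawn in by at least 5 mm by the hooked bail, with the robot clear (value of joint lever below 0.17 rad and value of joint cap above 0.005 m and velocity of joint lever between -0.1 and 0.1 rad/s); the robot touches nothing.
It also fails if it takes over 38 s, if anything falls off the work surface, if the arm or the gripper's body presses on something with over 40 N, if the wrist force passes 120 N, or if a joint passes its speed limit or range.

## Working session

There is one attempt and no reset: what is moved stays moved. The work goes in short steps, each a Python script; the robot and the scene stay as the last script left them, time stands still between calls to the robot, and variables do not carry over. Pictures are saved under pics/ and viewed, and the job is handed in when it is done.

```bash
ls; mkdir -p pics; python3 - <<'E'
from cell import arm, planner, vision, order
import cv2
for n in ["scene","side","wrist"]:
    im=vision.read_camera(n); cv2.imwrite(f"pics/a_{n}.png",im)
    c=vision.calibration(n); print(n,{k:(v if k!="T" else [[round(float(x),3) for x in r] for r in v]) for k,v in c.items()})
s=arm.state(); print(s["clock"],s["eef_pos"],s["tool_rot"],s["width"])
E
```

```text
pics
scene {'fx': 395.5133534366282, 'fy': 395.5133534366282, 'cx': 320.5518481381612, 'cy': 200.71012285790087, 'k1': 0.018286329810263603, 'T': [[0.37, 0.76, -0.533, 929.445], [0.929, -0.298, 0.22, -173.676], [0.008, -0.577, -0.817, 666.493], [0.0, 0.0, 0.0, 1.0]]}
side {'fx': 503.68056811897407, 'fy': 503.68056811897407, 'cx': 326.4816065774159, 'cy': 190.68108858244148, 'k1': -0.024673217473970006, 'T': [[0.797, -0.444, 0.409, 263.684], [-0.604, -0.595, 0.53, -466.791], [0.008, -0.67, -0.742, 736.737], [0.0, 0.0, 0.0, 1.0]]}
wrist {'fx': 304.6500321333095, 'fy': 304.6500321333095, 'cx': 308.74174793482126, 'cy': 203.23882179186774, 'k1': -0.04545313933388656, 'T': [[0.258, -0.933, -0.252, 205.829], [-0.966, -0.25, -0.066, -513.825], [-0.002, 0.261, -0.965, 385.193], [0.0, 0.0, 0.0, 1.0]]}
0.15 [ 141.82374469 -531.3643876   404.29666094] [-5.38504913e-04  9.91507930e-01  1.30045120e-01  4.66623322e-05] 88.07372481491615
```

View pics/a_scene.png

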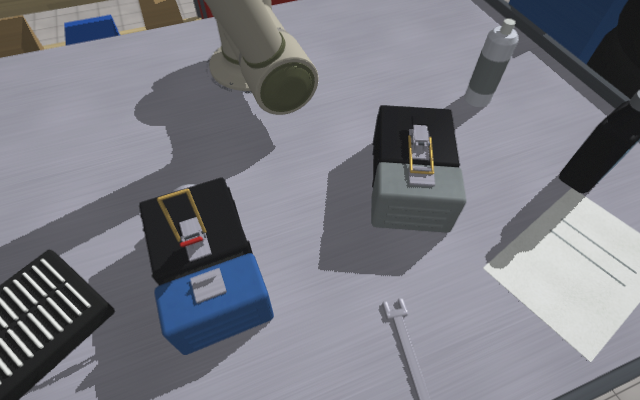

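View pics/a_side.png

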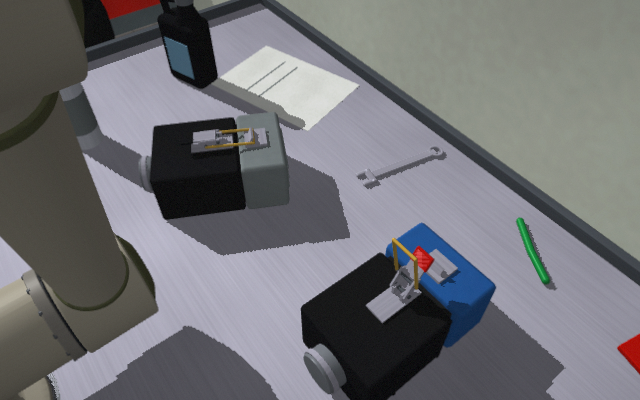

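```bash
python3 - <<'E'
import cv2
a=cv2.imread("pics/a_scene.png")[165:365,120:290]; cv2.imwrite("pics/b1.png",cv2.resize(a,None,fx=3.0,fy=3.0,interpolation=cv2.INTER_CUBIC)[:600])
a=cv2.imread("pics/a_side.png")[210:400,290:510]; cv2.imwrite("pics/b2.png",cv2.resize(a,None,fx=3,fy=3,interpolation=cv2.INTER_CUBIC))
E
```

```text
(no output)
```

View pics/b1.png

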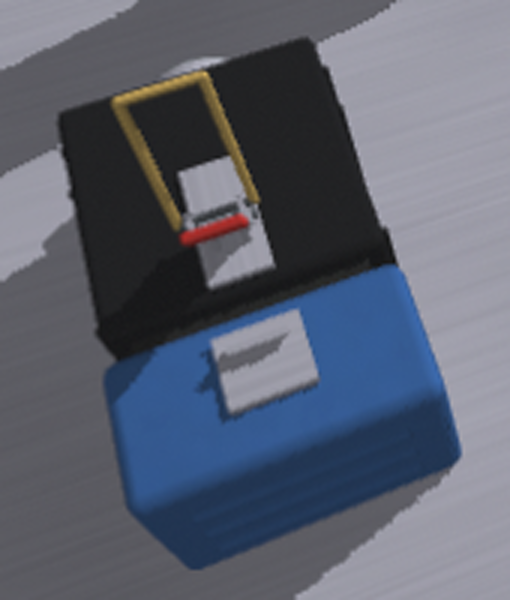

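View pics/b2.png

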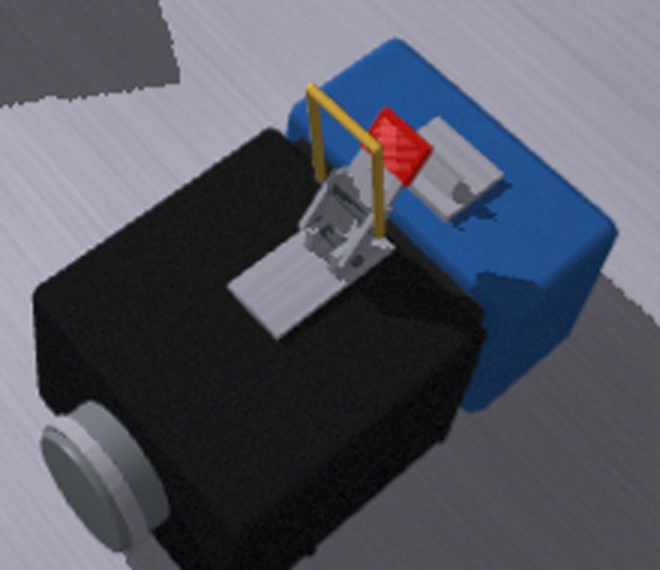

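```bash
cat >h.py <<'E'
import numpy as np, cv2
from cell import arm, planner, vision, order
def ray(c,px):
    K=np.array([[c["fx"],0,c["cx"]],[0,c["fy"],c["cy"]],[0,0,1.]])
    p=cv2.undistortPoints(np.array([[px]],float),K,np.array([c["k1"],0,0,0,0.]))[0,0]
    T=np.array(c["T"]); d=T[:3,:3]@np.array([p[0],p[1],1]); return T[:3,3],d/np.linalg.norm(d)
def plane(c,px,z):
    o,d=ray(c,px); return o+d*(z-o[2])/d[2]
def tri(c1,p1,c2,p2):
    o1,d1=ray(c1,p1);o2,d2=ray(c2,p2)
    t=np.linalg.lstsq(np.c_[d1,-d2],o2-o1,rcond=None)[0]
    a=o1+t[0]*d1;b=o2+t[1]*d2; return (a+b)/2,np.linalg.norm(a-b)
E
python3 - <<'E'
from h import *
np.set_printoptions(precision=1,suppress=True)
S=vision.calibration("scene");D=vision.calibration("side")
s=lambda x,y:(x/3+120-.33,y/3+165-.33)
d=lambda x,y:(x/3+290-.33,y/3+210-.33)
print("back corners scene",plane(S,s(60,115),110),plane(S,s(313,40),110))
print("back corners side",plane(D,d(36,292),110),plane(D,d(240,530),110), "front L",plane(D,d(275,130),110),"front R",plane(D,d(484,325),110))
for n,a,b in [("bailR",s(207,74),d(311,88)),("bailL",s(118,100),d(379,150)),
 ("redL",s(183,240),d(413,185)),("redR",s(247,220),d(366,135)),("plate back",s(180,170),d(279,338)),("plate back2",s(226,157),d(228,287)),
 ("keep +x+y",s(318,382),d(440,117)),("keep +x -y",s(228,415),d(503,176)),("blue +x corner",s(132,500),d(612,232))]:
    print(n,*tri(S,a,D,b))
print("keeper plate z110?",[plane(S,s(*p),115) for p in [(212,340),(300,311),(318,382),(228,415)]])
E
```

```text
back corners scene [ 458.1 -312.4  110. ] [ 456.8 -166.5  110. ]
back corners side [ 450.4 -171.8  110. ] [ 454.2 -312.9  110. ] front L [ 599.2 -169.7  110. ] front R [ 604.2 -308.6  110. ]
bailR [ 560.9 -218.5  229.8] 1.8388952882566587
bailL [ 561.5 -258.3  230.4] 2.03597206640348
redL [ 599.9 -254.4  163.9] 0.9337572644612157
redR [ 601.  -223.2  165.5] 0.11961346343294336
plate back [ 523.  -256.9  113.5] 2.630645523862834
plate back2 [ 522.2 -227.9  114.5] 6.1239383631039095
keep +x+y [ 669.6 -215.3  113.1] 0.014951436090142196
keep +x -y [ 669.5 -259.1  112.5] 0.7048640791935811
blue +x corner [ 691.4 -310.2  106.7] 1.2251149170984272
keeper plate z110? [array([ 629.5, -258.7,  115. ]), array([ 630.1, -214.5,  115. ]), array([ 670.5, -215.2,  115. ]), array([ 670.9, -259. ,  115. ])]
```

```bash
python3 - <<'E'
from h import *
np.set_printoptions(precision=1,suppress=True)
Q=[0,1,0,0]; y=-238.5
arm.grab(); print(arm.state()["clock"],arm.state()["width"])
arm.move_to([525,y,212+166+60],Q); print(arm.state()["clock"])
arm.move_straight([525,y,212+166]); st=arm.state(); print(st["clock"],st["eef_pos"],st["contact_force"])
cv2.imwrite("pics/c1.png",np.vstack([vision.read_camera("side"),vision.read_camera("scene")])[:,:])
E
python3 -c "
import cv2;a=cv2.imread('pics/c1.png');cv2.imwrite('pics/c2.png',cv2.resize(a,(480,600)))"
```

```text
1.45 0.24839711933734146
3.2083
3.7583 [ 525.  -239.   378.7] [ 0.1 -0.1  0.2]
```

View pics/c2.png

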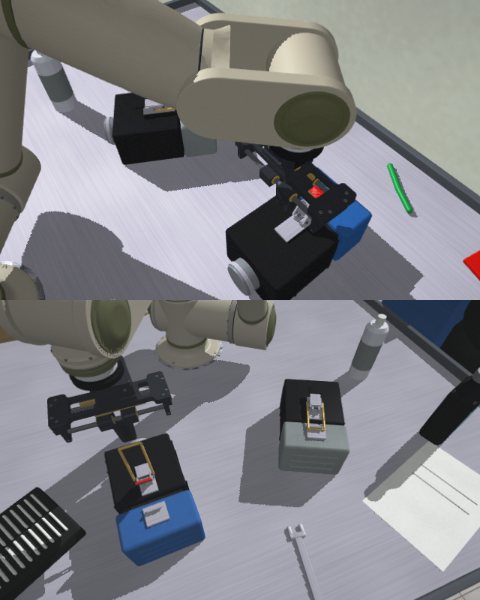

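The fingers stand just behind the bail, centred on it (scene view, around (128,437)). I'll push it over now.

```bash
python3 - <<'E'
from h import *
np.set_printoptions(precision=1,suppress=True)
y=-238.5
arm.move_straight([545,y,378],velocity=80); print(arm.state()["contact_force"])
arm.move_straight([592,y,378],velocity=60); print(arm.state()["contact_force"])
arm.hold(0.3)
cv2.imwrite("pics/d1.png",vision.read_camera("scene")[130:370,60:380])
arm.move_straight([560,y,420],velocity=150)
arm.hold(0.2)
a=vision.read_camera("scene");b=vision.read_camera("side")
cv2.imwrite("pics/d_scene.png",a);cv2.imwrite("pics/d_side.png",b)
r=lambda m:cv2.resize(m,None,fx=3,fy=3,interpolation=cv2.INTER_CUBIC)
cv2.imwrite("pics/d2.png",r(a[165:365,120:290]))
print(arm.state()["clock"],arm.state()["contact_force"])
E
```

```text
[-0.5  0.3  0. ]
[-0.1  0.  -0.3]
6.3417 [-0.2  0.4  0.1]
```

View pics/d2.png

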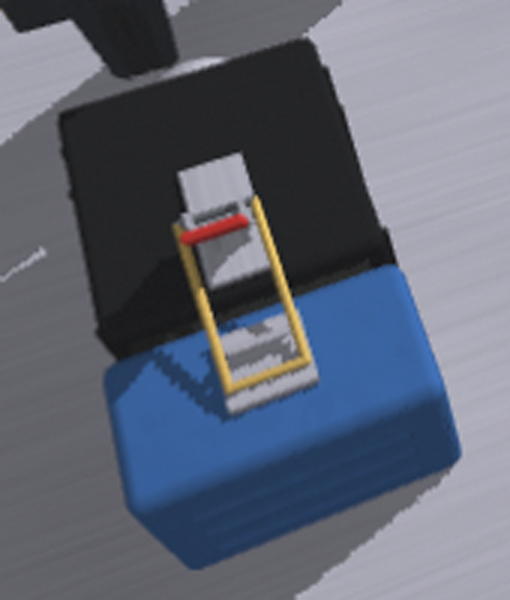

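View pics/d_side.png

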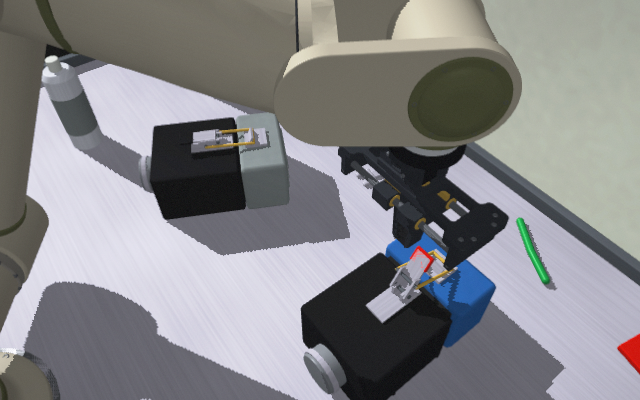

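The bail has fallen forward and its bar (crop (268,377)) lies beyond the keeper's top edge. Next I'll push the lever over along its arc.

```bash
python3 - <<'E'
from h import *
np.set_printoptions(precision=1,suppress=True)
S=vision.calibration("scene")
print("bar",plane(S,(268/3+119.67,377/3+164.67),118))
y=-238.5; px,pz=579,126
def tcp(th,r=52,h=8):
    x=px-r*np.cos(th)+h*np.sin(th)+9; z=pz+r*np.sin(th)+h*np.cos(th)+166
    return [x,y,z]
arm.move_straight([645,y,425],velocity=250)
arm.move_straight([645,y,338],velocity=200)
st=arm.state();print(st["clock"],st["contact_force"])
for th in [1.95,1.7,1.45,1.2,1.0,.8,.6]:
    arm.move_straight(tcp(th),velocity=90)
    st=arm.state();print(th,round(st["clock"],2),st["eef_pos"]-np.array(tcp(th)),st["contact_force"])
a=vision.read_camera("scene")
cv2.imwrite("pics/e.png",cv2.resize(a[165:365,120:290],None,fx=3,fy=3,interpolation=cv2.INTER_CUBIC))
E
```

```text
bar [ 660.4 -236.8  118. ]
7.4167 [-0.3 -0.4  0.7]
1.95 7.9 [ 0.  -0.1  1.2] [-0.4  0.1 -0.2]
1.7 8.19 [ 0.1 -0.1  0.3] [-0.4 -1.  -0.3]
1.45 8.48 [ 0.1 -0.  -0. ] [ 0.2 -1.  -1.4]
1.2 8.78 [ 0.2 -0.1  0.1] [0.2 0.4 1.4]
1.0 9.04 [ 0.3 -0.1  0.2] [ 0.6 -0.6  1.8]
0.8 9.31 [ 0.2 -0.1  0. ] [ 1.2 -0.1  1.3]
0.6 9.57 [ 0.2  0.  -0.2] [ 0.2 -0.3  0.5]
```

View pics/e.png

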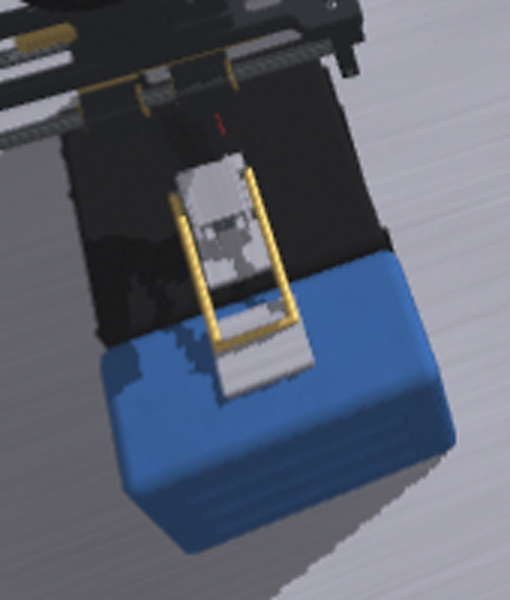

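The bail has caught the keeper and the cap is already coming in: its plate's front edge moved from row 415 to about row 398. I'll carry on down to flat.

```bash
python3 - <<'E'
from h import *
np.set_printoptions(precision=1,suppress=True)
y=-238.5; px,pz=579,126
def tcp(th,r=52,h=8):
    x=px-r*np.cos(th)+h*np.sin(th)+9; z=pz+r*np.sin(th)+h*np.cos(th)+166
    return [x,y,z]
for th in [.45,.3,.15,.05]:
    arm.move_straight(tcp(th),velocity=70)
    st=arm.state();print(th,round(st["clock"],2),st["eef_pos"]-np.array(tcp(th)),st["contact_force"])
p=tcp(0)
for dz in [1,0,-1,-2,-3]:
    arm.move_straight([p[0],y,p[2]+dz],velocity=20); arm.hold(.1)
    st=arm.state();print(dz,round(st["clock"],2),st["eef_pos"],st["contact_force"])
    if st["contact_force"][2]>15: break
arm.move_straight([p[0],y,p[2]+30],velocity=80)
arm.move_straight([480,y,p[2]+130],velocity=200)
arm.hold(.3)
a=vision.read_camera("scene");b=vision.read_camera("side")
r=lambda m:cv2.resize(m,None,fx=3,fy=3,interpolation=cv2.INTER_CUBIC)
cv2.imwrite("pics/f.png",r(a[165:365,120:290]));cv2.imwrite("pics/f2.png",r(b[210:400,290:510]))
st=arm.state();print(st["clock"],st["eef_pos"],st["contact_force"])
E
```

```text
0.45 9.89 [ 0.   0.  -0.3] [-0.8 -0.1 -0.1]
0.3 10.16 [-0.   0.  -0.3] [-0. -0. -1.]
0.15 10.43 [-0.   0.  -0.3] [0.2 0.3 0.6]
0.05 10.68 [-0.   0.  -0.3] [-0.4 -0.8 -0.6]
1 11.03 [ 536.  -238.5  301.1] [-0.3 -0.3 -0.7]
0 11.38 [ 536.1 -238.5  300.3] [0.1 0.3 4.1]
-1 11.72 [ 536.  -238.5  300.1] [-2.7  1.2  9.4]
-2 12.07 [ 536.  -238.4  299.9] [-2.7  1.7 15.3]
13.75 [ 480.2 -238.5  429.6] [ 0.1 -0.4 -0.9]
```

View pics/f.png

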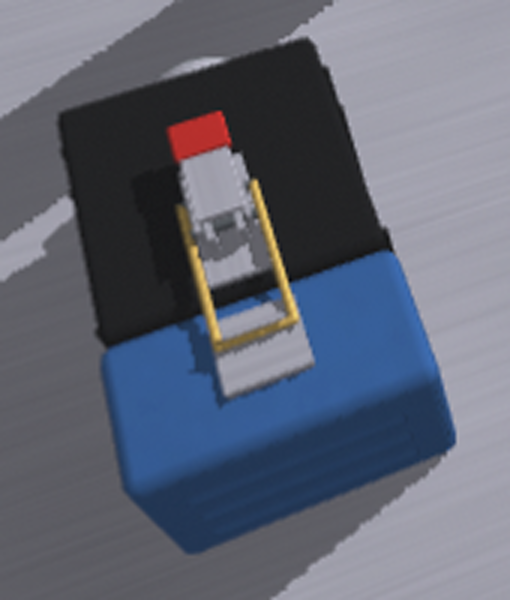

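View pics/f2.png

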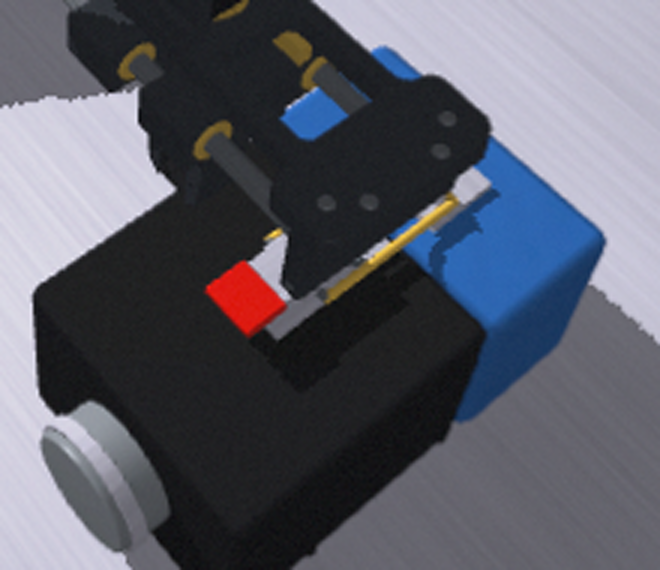

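```bash
python3 - <<'E'
from h import *
np.set_printoptions(precision=1,suppress=True)
S=vision.calibration("scene");D=vision.calibration("side")
s=lambda x,y:(x/3+120-.33,y/3+165-.33)
d=lambda x,y:(x/3+290-.33,y/3+210-.33)
print("tip z134",plane(S,s(222,112),134),plane(S,s(168,128),134),"side",plane(D,d(207,291),134),plane(D,d(247,335),134))
print(tri(S,s(168,126),D,d(247,332)),tri(S,s(222,112),D,d(207,291)))
print("keeper",plane(S,s(313,362),113),plane(S,s(228,397),113))
print("before",plane(S,s(318,382),113),plane(S,s(228,415),113))
print("bar",plane(S,s(258,334),118))
E
```

```text
tip z134 [ 508.3 -224.8  134. ] [ 508.2 -253.8  134. ] side [ 504.4 -228.4  134. ] [ 504.7 -255.5  134. ]
(array([ 506.1, -253.9,  132.9]), np.float64(0.24467596745860076)) (array([ 505.7, -226. ,  130.1]), np.float64(1.8482739656348481))
keeper [ 658.4 -215.1  113. ] [ 660.9 -257.5  113. ]
before [ 669.5 -215.3  113. ] [ 669.9 -259.3  113. ]
bar [ 636.3 -236.5  118. ]
```

```bash
python3 - <<'E'
from cell import arm,order
order.job_done(); print(arm.state()["clock"])
E
```

```text
the job is handed in; nothing more can be done
the job is handed in; nothing more can be done
```

The blue-capped air cleaner is latched, and I handed the job in at about 14 s of the 38 s allowed. I pushed the bail over with closed fingers so it dropped behind the keeper. Then I pressed the lever round along its arc until it lay flat, and backed the arm off.

Last checks, before handing in:
- **Lever:** the red end measured about 130–133 mm high. It should be about 134 mm when flat, and about 145 mm at the 10 degree limit. It stayed flat after the fingers let go.
- **Cap:** the keeper plate moved in by about 9–11 mm, against the 5 mm required.
- **Bail:** the bar sits hooked on the keeper, at about 57 mm along the housing. I expected about 63 mm with the cap drawn in. The red end also measured about 6 mm nearer the robot than expected. I put both down to error in where I placed the housing.
- **Contact:** the highest force I read was about 15 N, at the final press. With the arm clear, the contact force read about 1 N or less.

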